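# Knock open the stuck domino box

## Robot

A 6-joint arm with a two-finger parallel gripper is mounted at the origin on the work surface. World frame = base frame: x ahead of the robot, y to its left, z up, the work surface at z = 0. Lengths are in m, angles in rad, forces in N, time in s.
With the tool pointing down it reaches from about 0.325 to 0.9 m from the base axis. Payload 6.1 kg.
Tool frame: the origin (TCP) lies between the finger pads, 19 mm behind the fingertips; this is the grasp point; z points along the fingers, y is the line along which they close (so a half turn about z gives the same grasp; the last joint's range is limited). The gripper opens to 85 mm and grips with 20 to 120 N. Pads are 22 mm wide; open, the fingers measure 114 mm over their backs; the gripper's body (76 mm by 85 mm) begins 54 mm behind the grasp point. The pads swing forward as they close: fully open they stand 13 mm farther back than shut.
Start: joints at [-1.262, 0.22, 1.526, -0, 1.395, -0.126], TCP at [0.263, -0.567, 0.25] pointing down, gripper open.
Joint ranges: [-2.98, 2.98], [-0.91, 2.08], [0.09, 2.57], [-1.24, 4.39], [0.2, 2.65], [-2.68, 2.68]. Speed limits (rad/s): [2.57, 2.57, 3.01, 3.14, 3.14, 3.14].

## Interface

Orientations are given as a unit quaternion [w, x, y, z].
In Python, from station import ctrl gives the robot as it stands.
- The arm moves only by the tool apply_moves, never from a script. Its argument "motion" is a list of rows, each an object of numbers: "dx", "dy", "dz": the shift along the tool's x, y, z in units of 600 mm (1.0 is 600 mm); "ax", "ay", "az": the turn, a rotation vector about the tool's x, y, z in units of 180 degrees (1.0 is 180 degrees); "gripper": the opening, from -1 (shut) to 1 (fully open). In form: [{"dx": .., "dy": .., "dz": .., "ax": .., "ay": .., "az": .., "gripper": ..}, ...]. A call has 1 to 20 rows; each row is the pose to reach, as a shift and turn from the pose commanded when the call began, along the tool's axes at that moment, turning the shorter way round; what a row does not reach only later rows make up. A row lasts 1/8 s, in which the tool goes at most 62.5 mm and 10.7 degrees, less where a joint would pass 70% of its speed; a pose out of reach is approached as far as the arm can. A call with a number of a shift or a turn outside -1 to 1 is refused whole. A call with a gripper value outside its range is refused whole. The fingers move at their own pace and stop on an object; "force" is the grip in N (left out, the last holds). Time passes only in rows, so rows that repeat a pose let the fingers close. It gives the time, the measured TCP pose, the force, the opening and the grip force at its end, in the units of the state.
- ctrl.state(): the state, without advancing time (a new reading comes with each control period).
- ctrl.snapshot(name): name is "scene" or "top"; returns the picture (400x640x3 uint8, red, green, blue); there is no depth.
- ctrl.camera_params(name): a dict with "vertical_fov" (degrees; the focal length in pixels is half the picture's height over the tangent of half this angle, whatever the lens; pixels are square), "cx", "cy" (the principal point, pixels), "eye" and "orientation" of the camera in the world. Camera axes: x right, y up, looking along -z (the intrinsics and any distortion apply to the point x, -y, -z); pixel columns grow to the right and rows downward; lengths in m; the calibration is good to about 2 mm. A picture is of the moment at which its call begins. camera_params takes no time and is no camera call.
- ctrl.hand_in(): hands the job in; it is judged then, once.
Trained networks look in the newest picture that a camera, given by its name, has taken for a name from the list of things; names that differ only in an ending like _2 or _b are one class to them, and where a whole thing is asked for, a point or a joint stands for the part that bears it (a point fixed in the world has none). Each returns a list of dicts, best first, with "conf" (0 to 1); they miss things now and then, are a little off and sometimes report something else, mostly with a low value. They report only what shows in the picture. A call takes as long as a camera call. They do not tell look-alikes from the thing itself.
- ctrl.cut_out(camera, query): "mask" (400x640 bool, what is visible of it) and "pixel" ([column, row] in pixels, amid what is visible of it).
The state is a dict: "time": time; "joint_pos": joint angles; "dq": joint speeds; "joint_efforts": joint torques, N m; "ee_pos": TCP position; "tool_rot": TCP orientation; "ft_force": force on the tool from outside, world axes, zero at the start; "torque": the same for the moment, N m; "grip_width": opening from 0.0 (shut) to 1.0 (fully open); "gripper_force": force on a finger pad.
Only numpy, scipy, OpenCV 4.12 (cv2) and the standard library are available. Lean on these libraries where they do the work, as an engineer would, in place of code of your own. Each camera call takes 0.05 s, during which the arm holds its last target. There are 200 camera calls.

## Task

The catch of the bamboo domino box is too stiff for fingers. Draw the steel-headed mallet out of its bamboo sleeve, where only its head can be grasped, stand it on its rubber face and let go; then take it by the middle of its handle and knock the red catch pin down with a brisk blow of the rubber face (a swift knock, not a slow push, and never with your fingers) so that the lid springs open. Finish by standing the mallet on its rubber face with its head wholly on the round coaster, and let go; do not disturb the bottle and the two tumblers.

Things in the scene. Friction and masses are not known exactly. Their poses are not given: they have to be found in the camera images.
- mallet: Mallet, about 0.4 kg: upright steel head, 42 mm square, 70 mm tall, its lowest 12 mm the black rubber face; it stands stably on that. Level wooden handle from the head's side. Origin: centre of the rubber face (underside); z up; y along the handle, which runs from y = 21 to 144 mm, 18 mm wide, 22 mm tall, centred 40 mm above the face. At first the handle is in the sleeve, the head just outside.
- mallet_grip (a point): Middle of the mallet's handle, on its centre line: 75 mm from the head's axis, 40 mm above the rubber face. Hold the handle here (TCP within 30 mm) to strike; axes as the mallet's.
- sleeve: Fixed bamboo sleeve that holds the mallet's handle: a tunnel without a floor, closed at the back, 64 mm wide, 125 mm long, 74 mm tall outside; walls 8 mm, roof underside at 66 mm, inner width 48 mm. Origin: on the sideboard in the middle of the open mouth; the tunnel runs along its +y, so the mallet is drawn out along its -y (at least 110 mm).
- box: Fixed bamboo domino box, 100 mm (x) by 220 mm (y) by 60 mm tall, origin at the centre of its underside. The end block with the catch pin is at its +y end (y = 75 to 110 mm); the lid slides out towards its -y end.
- catch_pin (a joint): Travel of the sprung catch pin in the box's end block, m: 0 = up, 0.012 = fully down. It frees the lid at about 0.008, against about 8 N, and springs up again.
- pin_top (a point): Centre of the top of the red catch pin's 18 mm wide head, 77 mm above the sideboard when up (17 mm above the box's end block, which is 60 mm tall), 92.5 mm from the box's origin along its +y, moving with the pin.
- lid (a joint): How far the box's lid has slid open, m: 0 = shut and held by the catch, 0.07 = fully open. The lid is sprung: it slides open by itself when the catch is freed, 70 mm towards the box's -y; its top is level with the box's rim at 60 mm.
- coaster: Fixed round teal silicone coaster, 100 mm diameter, 4 mm thick, flat on the sideboard; origin at the centre of its underside.
- rum_bottle: Empty clear glass bottle with a cork, 76 mm diameter, 260 mm tall; origin at the centre of its underside. Leave it alone.
- tumbler_a: Squat clear glass tumbler, 82 mm diameter, 85 mm tall; origin at the centre of its underside. Leave it alone.
- tumbler_b: A second glass tumbler like the first. Leave it alone.
There are look-alikes about, which are no part of the job. Several things have the shape of the coaster; the one meant has the colours described above.

How it is judged:
On the way, in this order (a step that is already met when the one before it is completed fails the run):
1. the mallet, its handle drawn clear of the sleeve, stands upright on its rubber face and is let go (angle between mallet's own z axis and vertical below 0.12 rad and height (world z) of mallet below 0.02 m and contact force between the fingers and mallet below 0.1 N and linear speed of mallet below 0.03 m/s and (y of mallet_grip in the frame of sleeve below -0.005 m or x of mallet_grip in the frame of sleeve above 0.05 m or x of mallet_grip in the frame of sleeve below -0.05 m)), for 0.2 s.
2. the mallet, held by the middle of its handle, upright, its head over the pin, drives the catch pin down briskly, faster than 0.04 m/s, with the lid still shut (contact force between mallet and catch_pin above 0.3 N and velocity of joint catch_pin above 0.04 m/s and value of joint catch_pin above 0.003 m and value of joint lid below 0.01 m and horizontal distance between mallet and pin_top below 0.032 m and distance between the grasp point and mallet_grip below 0.04 m and angle between mallet's own z axis and vertical below 0.3 rad and contact force between the fingers and mallet above 1 N).
At the end, for the whole second after the job is handed in: The lid is open by more than 60 mm of its 70 mm; the mallet stands still and upright (within 0.1 rad) on its rubber face on the coaster, its head's axis within 25 mm of the coaster's centre (so the head is wholly on it), let go; the bottle and both tumblers are within 20 mm of where they began (value of joint lid above 0.06 m and horizontal distance between mallet and coaster below 0.025 m and height (world z) of mallet between 0.001 and 0.01 m and angle between mallet's own z axis and vertical below 0.1 rad and linear speed of mallet below 0.02 m/s and distance of each of rum_bottle, tumbler_a, tumbler_b from where it was at the start of the episode below 0.02 m); the robot touches nothing.
It fails at once if the fingers press on the catch pin (over 1 N) (contact force between the fingers and catch_pin above 1 N).
It fails at once if the bottle or a tumbler is shifted by more than 20 mm or tipped by more than 0.3 rad (distance of any of rum_bottle, tumbler_a, tumbler_b from where it was at the start of the episode above 0.02 m or angle between any of rum_bottle, tumbler_a, tumbler_b's own z axis and vertical above 0.3 rad).
It also fails if it takes over 45 s, if anything falls off the work surface, if the arm or the gripper's body presses on something with over 40 N, if the wrist force passes 120 N, or if a joint passes its speed limit or range.

## Working session

There is one attempt and no reset: what is moved stays moved. The work goes in short steps, Python scripts to look and compute and a tool call to move; the robot and the scene stay as the last step left them, time stands still between calls to the robot, and variables do not carry over. Pictures are saved under pics/ and viewed, at most 10 in all, crops included, and the job is handed in when it is done.

Besides the shell and the picture viewer there is one more tool, called after ">>>" as name([rows], argument=value, ...), one row to a line, values as JSON. apply_moves: Moves the arm, as the interface text tells. Shifts and turns lie within -1 to 1; 1 stands for 600 mm of shift or 180 degrees of turn. Its arguments: {"type":"object","properties":{"motion":{"type":"array","items":{"type":"object","properties":{"dx":{"type":"number","minimum":-1,"maximum":1},"dy":{"type":"number","minimum":-1,"maximum":1},"dz":{"type":"number","minimum":-1,"maximum":1},"ax":{"type":"number","minimum":-1,"maximum":1},"ay":{"type":"number","minimum":-1,"maximum":1},"az":{"type":"number","minimum":-1,"maximum":1},"gripper":{"type":"number"}}}},"force":{"type":"number"}},"required":["motion"]}

```bash
mkdir -p pics; ls; cat > h.py <<'E'
import numpy as np, cv2
from scipy.spatial.transform import Rotation as R
from station import ctrl
def rot(q): return R.from_quat([q[1],q[2],q[3],q[0]])
def cam(n):
    p=ctrl.camera_params(n); f=200/np.tan(np.radians(p['vertical_fov'])/2)
    return p,f
def ray(n,px):
    p,f=cam(n); px=np.atleast_2d(np.array(px,float))
    d=np.c_[(px[:,0]-p['cx'])/f,-(px[:,1]-p['cy'])/f,-np.ones(len(px))]
    return np.array(p['eye']),rot(p['orientation']).apply(d)
def toz(n,px,z):
    e,d=ray(n,px); return e+d*((z-e[2])/d[:,2])[:,None]
def proj(n,P):
    p,f=cam(n); c=rot(p['orientation']).inv().apply(np.atleast_2d(P)-np.array(p['eye']))
    return np.c_[p['cx']+f*c[:,0]/-c[:,2],p['cy']-f*c[:,1]/-c[:,2]]
E
python3 - <<'E'
from h import *
for n in ('scene','top'):
    im=ctrl.snapshot(n); cv2.imwrite(f'pics/{n}0.png',im[:,:,::-1]); print(n,ctrl.camera_params(n))
    for q in ('mallet','sleeve','box','pin_top','coaster','rum_bottle','tumbler_a'):
        for r in ctrl.cut_out(n,q)[:6]: print(q,round(r['conf'],2),np.round(r['pixel']),r['mask'].sum())
print(ctrl.state())
E
```

```text
pics
scene {'vertical_fov': 49.70104685969621, 'cx': 321.47699097677446, 'cy': 206.74496178168852, 'eye': array([0.88257534, 0.48685382, 0.58339615]), 'orientation': array([0.2684198 , 0.1153988 , 0.3991642 , 0.86908105])}
mallet 0.94 [418. 277.] 1458
sleeve 0.91 [468. 322.] 6293
box 0.71 [270. 153.] 4105
pin_top 0.43 [294. 152.] 64
coaster 0.77 [359. 217.] 1340
coaster 0.72 [445. 245.] 1714
coaster 0.56 [390. 180.] 1061
coaster 0.43 [265. 139.] 1519
rum_bottle 0.9 [223. 227.] 5788
tumbler_a 0.61 [278. 295.] 2999
tumbler_a 0.46 [198. 197.] 213
top {'vertical_fov': 57.86802482361194, 'cx': 323.2315287965526, 'cy': 199.38925160539173, 'eye': array([0.39262436, 0.00683925, 0.82882351]), 'orientation': array([-0.62140944, -0.07034136,  0.08369136,  0.77582095])}
mallet 0.76 [229. 249.] 631
sleeve 0.59 [178. 259.] 2163
box 0.69 [437. 195.] 4890
box 0.33 [252. 146.] 1293
pin_top 0.61 [403. 199.] 49
coaster 0.92 [319. 241.] 1495
coaster 0.76 [263. 293.] 1656
coaster 0.67 [362. 296.] 1668
coaster 0.43 [438. 199.] 4939
rum_bottle 0.64 [297. 117.] 2265
tumbler_a 0.92 [252. 150.] 1267
tumbler_a 0.56 [354. 124.] 1209
{'time': 0.8, 'joint_pos': array([-1.26214701e+00,  2.20342512e-01,  1.52646439e+00, -3.58932303e-05,
        1.39470185e+00, -1.26094339e-01]), 'dq': array([-0.00060285, -0.00040399, -0.00021847,  0.0001129 ,  0.00019856,
       -0.0009142 ]), 'joint_efforts': array([ 1.14035487e-03, -4.96779907e+01, -3.89710307e+01,  7.86084456e-06,
        6.46712178e-04,  9.68456334e-06]), 'ee_pos': array([ 0.26322899, -0.56687628,  0.25005416]), 'tool_rot': array([ 4.33853119e-05,  9.76466944e-01,  2.15667117e-01, -1.37719351e-05]), 'ft_force': array([-0.79443708, -0.71016025,  0.36956516]), 'torque': array([ 0.02885555,  0.00649165, -0.01227689]), 'gripper_force': 0.0, 'grip_width': 0.9993873994632304}
```

View pics/scene0.png

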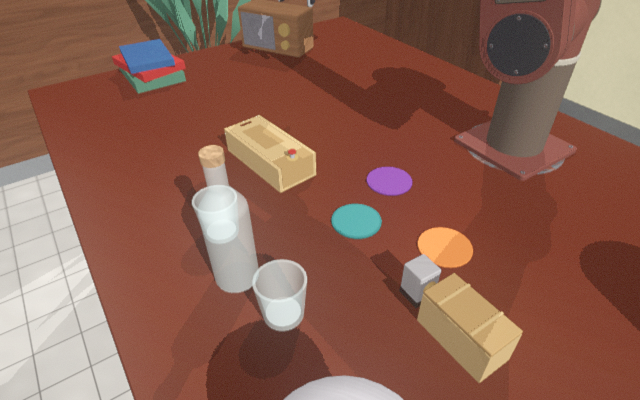

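View pics/top0.png

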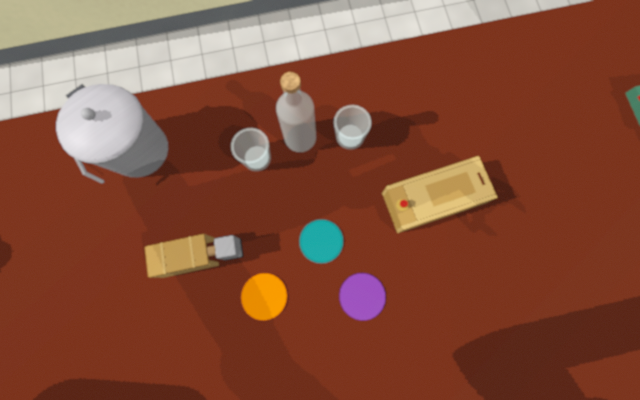

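The teal coaster is at scene (357,220) and top (321,241). The orange one at top (264,297) and the purple one at top (362,297) are look-alikes, because the description says teal. The mallet head is at top (228,248), sticking out of the sleeve at (178,257). The box's pin end is on the left, with the red pin at top (404,204).

```bash
cat >> h.py <<'E'
from scipy.optimize import minimize
def boxpts(x,y,z): return np.array([[a,b,c] for a in x for b in y for c in z])
SHAPES=dict(sleeve=[boxpts((-.032,.032),(0,.125),(0,.074))],box=[boxpts((-.05,.05),(-.11,.11),(0,.06))],
 mallet=[boxpts((-.021,.021),(-.021,.021),(0,.07)),boxpts((-.009,.009),(.021,.144),(.029,.051))])
def place(P,v,z=0): 
    c,s=np.cos(v[2]),np.sin(v[2]); return np.c_[v[0]+c*P[:,0]-s*P[:,1],v[1]+s*P[:,0]+c*P[:,1],P[:,2]+z]
def sil(n,shape,v,z=0):
    m=np.zeros((400,640),np.float32)
    for P in SHAPES[shape]:
        h=cv2.convexHull(proj(n,place(P,v,z)).astype(np.float32))
        m2=np.zeros((1600,2560),np.uint8); cv2.fillConvexPoly(m2,np.round((h+.5)*4).astype(np.int32),1)
        m=np.maximum(m,cv2.resize(m2.astype(np.float32),(640,400),interpolation=cv2.INTER_AREA))
    return m
def fit(shape,masks,v0,occ=None,z=0):
    def c(v):
        t=0
        for n,M in masks.items():
            s=sil(n,shape,v,z)
            if occ: s=s*(1-sil(n,*occ))
            t+=np.abs(s-M).sum()/M.sum()
        return t
    v0=np.array(v0,float); simp=np.array([v0]+[v0+d for d in np.diag([.012,.012,.12])])
    r=minimize(c,v0,method='Nelder-Mead',options=dict(initial_simplex=simp,xatol=2e-4,fatol=1e-4)); return r.x,r.fun
E
cat > m.py <<'E'
from h import *
M={}
for n in ('scene','top'):
    ctrl.snapshot(n)
    for q in ('mallet','sleeve','box'): M[q,n]=ctrl.cut_out(n,q)[0]['mask'].astype(np.float32)
    r=[r for r in ctrl.cut_out(n,'coaster') if np.hypot(*(r['pixel']-np.array([359,218] if n=='scene' else [320,241])))<12]
    for k in r:
        ys,xs=np.nonzero(k['mask']); print('coaster',n,toz(n,[[xs.mean(),ys.mean()]],.004))
    for q in ('rum_bottle','tumbler_a'):
        for k in ctrl.cut_out(n,q)[:2]: ys,xs=np.nonzero(k['mask']); print(q,n,k['conf'],toz(n,[[xs[ys.argmax()],ys.max()]],0))
    print('pin',n,toz(n,[ctrl.cut_out(n,'pin_top')[0]['pixel']],.075))
p=toz('top',[[212,250],[440,197]],.07)
for tag,cs in (('both',('scene','top')),('top',('top',)),('scene',('scene',))):
    g=lambda q:{n:M[q,n] for n in cs}
    s,f=fit('sleeve',g('sleeve'),[p[0,0],p[0,1],.1]); print(tag,'sleeve',s.round(4),f)
    m,f=fit('mallet',g('mallet'),[s[0]+.025*np.sin(s[2]),s[1]-.025*np.cos(s[2]),s[2]],('sleeve',s)); print('mallet',m.round(4),f)
    b,f=fit('box',g('box'),[p[1,0],p[1,1],.2]); print('box',b.round(4),f,'pin',place(np.array([[0,.0925,.077]]),b))
im=ctrl.snapshot('top'); cv2.imwrite('pics/crop1.png',cv2.resize(im[190:320,140:400],None,fx=3,fy=3)[:,:,::-1])
E
python3 m.py
```

```text
Traceback (most recent call last):
  File "m.py", line 5, in <module>
    for q in ('mallet','sleeve','box'): M[q,n]=ctrl.cut_out(n,q)[0]['mask'].astype(np.float32)
                                               ~~~~~~~~~~~~~~~~~^^^
IndexError: list index out of range
```

```bash
cat >> h.py <<'E'
def cut(n,q,near=None):
    for _ in range(4):
        L=[r for r in ctrl.cut_out(n,q) if near is None or np.hypot(*(np.array(r['pixel'])-near))<15]
        if L: return L[0]
        ctrl.snapshot(n)
    raise RuntimeError(n+q)
E
sed -i "s/ctrl.cut_out(n,q)\[0\]\['mask'\]/cut(n,q)['mask']/; s/ctrl.cut_out(n,'pin_top')\[0\]/cut(n,'pin_top')/; s/r=\[r for r in.*/r=[cut(n,'coaster',[359,218] if n=='scene' else [320,241])]/" m.py; python3 m.py
```

```text
coaster scene [[0.48256118 0.00062017 0.004     ]]
rum_bottle scene 0.58 [[0.76219466 0.01770302 0.        ]]
rum_bottle scene 0.36 [[ 0.47326723 -0.26932976  0.        ]]
tumbler_a scene 0.86 [[0.73314162 0.12697071 0.        ]]
tumbler_a scene 0.74 [[ 0.7357887  -0.19664428  0.        ]]
pin scene [[ 0.51583295 -0.17631419  0.075     ]]
coaster top [[ 0.47897667 -0.00281138  0.004     ]]
rum_bottle top 0.68 [[0.70354099 0.00189189 0.        ]]
rum_bottle top 0.17 [[0.48207887 0.37825439 0.        ]]
tumbler_a top 0.71 [[ 0.68603515 -0.11080322  0.        ]]
tumbler_a top 0.55 [[0.67773808 0.11718763 0.        ]]
pin top [[ 0.51500077 -0.18919541  0.075     ]]
both sleeve [0.5108 0.2356 0.0028] 0.15181393921375275
mallet [0.5083 0.1995 0.0445] 1.5350897312164307
box [ 0.521  -0.2814  0.1061] 0.04473031312227249 pin [[ 0.51121301 -0.18946394  0.077     ]]
top sleeve [ 0.5088  0.2361 -0.016 ] 0.11962708830833435
mallet [ 0.5027  0.2578 -0.3148] 1.088205337524414
box [ 0.5212 -0.2818  0.1085] 0.021250000223517418 pin [[ 0.5111355  -0.18982162  0.077     ]]
scene sleeve [ 0.5099  0.2354 -0.0108] 0.01780851185321808
mallet [ 0.5075  0.1987 -0.0449] 0.05580796301364899
box [ 0.5208 -0.2813  0.1076] 0.02209758758544922 pin [[ 0.51089097 -0.18934253  0.077     ]]
```

View pics/crop1.png

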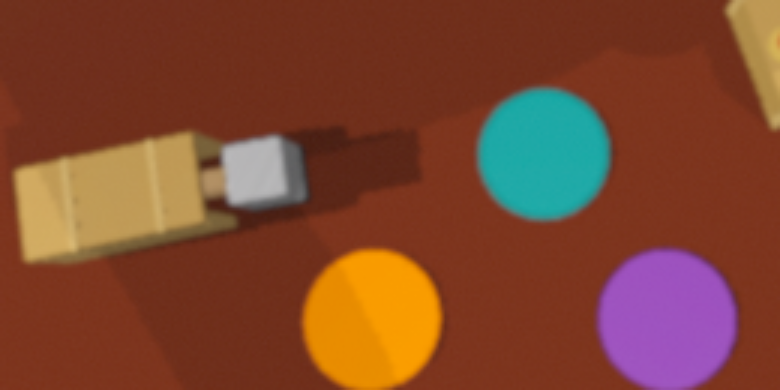

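The crop confirms the teal disc (crop (543,153), top (321,241)) as the coaster. The mallet fit from the top view used a wrong mask, so I'll redo that one, picking the mask near (229,249).

```bash
python3 - <<'E'
from h import *
s=np.array([.5100,.2356,-.008])
M={}
ctrl.snapshot('top'); M['top']=cut('top','mallet',[229,249])['mask'].astype(np.float32)
ctrl.snapshot('scene'); M['scene']=cut('scene','mallet',[418,277])['mask'].astype(np.float32)
for cs in (('top',),('scene',),('top','scene')):
    print(cs,fit('mallet',{n:M[n] for n in cs},[.508,.199,-.01],('sleeve',s)))
im=ctrl.snapshot('top').astype(int); g=((im.max(2)-im.min(2)<30)&(im.mean(2)>140)).astype(np.uint8)
g[:, :205]=0; g[:,255:]=0; g[:220]=0; g[280:]=0
c=max(cv2.findContours(g,0,1)[0],key=cv2.contourArea); r=cv2.minAreaRect(c); P=toz('top',cv2.boxPoints(r),.07); print(P.round(4),P.mean(0),np.linalg.norm(np.diff(P,axis=0),axis=1))
E
```

```text
('top',) (array([ 0.50577635,  0.19757675, -0.08124734]), np.float64(0.16322079300880432))
('scene',) (array([ 0.50643891,  0.19914695, -0.0307626 ]), np.float64(0.06858967989683151))
('top', 'scene') (array([ 0.5058116 ,  0.19840667, -0.08321292]), np.float64(0.24032063782215118))
[[0.5277 0.2187 0.07  ]
 [0.5244 0.1768 0.07  ]
 [0.4831 0.1779 0.07  ]
 [0.4863 0.2192 0.07  ]] [0.50536743 0.19814666 0.07      ] [0.04194102 0.04136615 0.04145693]
```

```bash
cat >> h.py <<'E'
def go(p,yaw):
    """units to reach p with tool down, tool y along world angle yaw"""
    s=ctrl.state(); r=rot(s['tool_rot']); y=np.array([np.cos(yaw),np.sin(yaw),0]); z=np.array([0,0,-1.])
    t=R.from_matrix(np.c_[np.cross(y,z),y,z]); d=r.inv().apply(np.array(p)-s['ee_pos'])/.6; a=(r.inv()*t).as_rotvec()/np.pi
    print('t',round(s['time'],2),'d',d.round(4),'a',a.round(4)); return d,a
E
python3 -c "
from h import *
go([.5055,.196,.16],-.05)"
```

```text
t 2.15 d [ 0.9017 -0.983   0.15  ] a [-0.     -0.     -0.3457]
```

>>> apply_moves([
  {"dx":0.1,"dy":-0.11,"dz":0.02,"az":-0.04,"gripper":1},
  {"dx":0.2,"dy":-0.22,"dz":0.04,"az":-0.08,"gripper":1},
  {"dx":0.3,"dy":-0.33,"dz":0.05,"az":-0.12,"gripper":1},
  {"dx":0.4,"dy":-0.44,"dz":0.06,"az":-0.16,"gripper":1},
  {"dx":0.5,"dy":-0.55,"dz":0.08,"az":-0.2,"gripper":1},
  {"dx":0.6,"dy":-0.65,"dz":0.1,"az":-0.24,"gripper":1},
  {"dx":0.7,"dy":-0.76,"dz":0.12,"az":-0.28,"gripper":1},
  {"dx":0.8,"dy":-0.87,"dz":0.14,"az":-0.32,"gripper":1},
  {"dx":0.88,"dy":-0.96,"dz":0.15,"az":-0.3457,"gripper":1},
  {"dx":0.9017,"dy":-0.983,"dz":0.15,"az":-0.3457,"gripper":1},
  {"dx":0.9017,"dy":-0.983,"dz":0.15,"az":-0.3457,"gripper":1},
  {"dx":0.9017,"dy":-0.983,"dz":0.15,"az":-0.3457,"gripper":1},
  {"dx":0.9017,"dy":-0.983,"dz":0.15,"az":-0.3457,"gripper":1},
  {"dx":0.9017,"dy":-0.983,"dz":0.15,"az":-0.3457,"gripper":1},
  {"dx":0.9017,"dy":-0.983,"dz":0.15,"az":-0.3457,"gripper":1},
])

```text
$.motion[0]: bad value
```

```bash
python3 -c "
from h import *
go([.5055,.196,.045],-.05); print(ctrl.state()['ee_pos'])"
```

```text
t 2.15 d [ 0.9017 -0.983   0.3417] a [-0.     -0.     -0.3457]
[ 0.26324465 -0.56682416  0.2499785 ]
```

>>> apply_moves([
  {"dx":0.1,"dy":-0.11,"dz":0.02,"ax":0.0,"ay":0.0,"az":-0.04,"gripper":1.0},
  {"dx":0.2,"dy":-0.22,"dz":0.04,"ax":0.0,"ay":0.0,"az":-0.08,"gripper":1.0},
  {"dx":0.3,"dy":-0.33,"dz":0.05,"ax":0.0,"ay":0.0,"az":-0.12,"gripper":1.0},
  {"dx":0.4,"dy":-0.44,"dz":0.06,"ax":0.0,"ay":0.0,"az":-0.16,"gripper":1.0},
  {"dx":0.5,"dy":-0.55,"dz":0.08,"ax":0.0,"ay":0.0,"az":-0.2,"gripper":1.0},
  {"dx":0.6,"dy":-0.65,"dz":0.1,"ax":0.0,"ay":0.0,"az":-0.24,"gripper":1.0},
  {"dx":0.7,"dy":-0.76,"dz":0.12,"ax":0.0,"ay":0.0,"az":-0.28,"gripper":1.0},
  {"dx":0.8,"dy":-0.87,"dz":0.14,"ax":0.0,"ay":0.0,"az":-0.32,"gripper":1.0},
  {"dx":0.9,"dy":-0.98,"dz":0.15,"ax":0.0,"ay":0.0,"az":-0.345,"gripper":1.0},
  {"dx":0.9,"dy":-0.98,"dz":0.15,"ax":0.0,"ay":0.0,"az":-0.345,"gripper":1.0},
  {"dx":0.9,"dy":-0.98,"dz":0.15,"ax":0.0,"ay":0.0,"az":-0.345,"gripper":1.0},
  {"dx":0.9,"dy":-0.98,"dz":0.15,"ax":0.0,"ay":0.0,"az":-0.345,"gripper":1.0},
  {"dx":0.9,"dy":-0.98,"dz":0.15,"ax":0.0,"ay":0.0,"az":-0.345,"gripper":1.0},
  {"dx":0.9,"dy":-0.98,"dz":0.15,"ax":0.0,"ay":0.0,"az":-0.345,"gripper":1.0},
  {"dx":0.9,"dy":-0.98,"dz":0.15,"ax":0.0,"ay":0.0,"az":-0.345,"gripper":1.0},
])

```text
time: 4.03
ee_pos: [0.505, 0.1939, 0.1598]
tool_rot: [-0.0, 0.725, 0.689, -0.0]
ft_force: [0.9, 0.7, 0.1]
grip_width: 1.003
gripper_force: 0.0
```

```bash
python3 -c "
from h import *
go([.5055,.196,.045],-.05); print(ctrl.state()['ee_pos'])"
```

```text
t 4.03 d [0.0037 0.0007 0.1913] a [-0.0002  0.0002 -0.0004]
[0.5050287  0.19385681 0.15977651]
```

>>> apply_moves([
  {"dx":0.003,"dy":0.0,"dz":0.06,"ax":0.0,"ay":0.0,"az":0.0,"gripper":1.0},
  {"dx":0.003,"dy":0.0,"dz":0.12,"ax":0.0,"ay":0.0,"az":0.0,"gripper":1.0},
  {"dx":0.003,"dy":0.0,"dz":0.17,"ax":0.0,"ay":0.0,"az":0.0,"gripper":1.0},
  {"dx":0.003,"dy":0.0,"dz":0.19,"ax":0.0,"ay":0.0,"az":0.0,"gripper":1.0},
  {"dx":0.003,"dy":0.0,"dz":0.19,"ax":0.0,"ay":0.0,"az":0.0,"gripper":-0.2},
  {"dx":0.003,"dy":0.0,"dz":0.19,"ax":0.0,"ay":0.0,"az":0.0,"gripper":-0.5},
  {"dx":0.003,"dy":0.0,"dz":0.19,"ax":0.0,"ay":0.0,"az":0.0,"gripper":-0.5},
  {"dx":0.003,"dy":0.0,"dz":0.19,"ax":0.0,"ay":0.0,"az":0.0,"gripper":-0.5},
  {"dx":0.003,"dy":0.0,"dz":0.19,"ax":0.0,"ay":0.0,"az":0.0,"gripper":-0.5},
], force=50)

```text
time: 5.15
ee_pos: [0.5067, 0.1959, 0.0478]
tool_rot: [0.001, 0.725, 0.688, 0.001]
ft_force: [-0.5, -1.6, 6.5]
grip_width: 0.489
gripper_force: 52.0
```

>>> apply_moves([
  {"dx":0.0,"dy":0.0,"dz":-0.01,"ax":0.0,"ay":0.0,"az":0.0,"gripper":-0.5},
  {"dx":-0.03,"dy":0.001,"dz":-0.01,"ax":0.0,"ay":0.0,"az":0.0,"gripper":-0.5},
  {"dx":-0.07,"dy":0.003,"dz":-0.01,"ax":0.0,"ay":0.0,"az":0.0,"gripper":-0.5},
  {"dx":-0.11,"dy":0.004,"dz":-0.01,"ax":0.0,"ay":0.0,"az":0.0,"gripper":-0.5},
  {"dx":-0.15,"dy":0.006,"dz":-0.01,"ax":0.0,"ay":0.0,"az":0.0,"gripper":-0.5},
  {"dx":-0.18,"dy":0.008,"dz":-0.01,"ax":0.0,"ay":0.0,"az":0.0,"gripper":-0.5},
  {"dx":-0.2,"dy":0.008,"dz":-0.01,"ax":0.0,"ay":0.0,"az":0.0,"gripper":-0.5},
  {"dx":-0.2,"dy":0.008,"dz":-0.005,"ax":0.0,"ay":0.0,"az":0.0,"gripper":-0.5},
  {"dx":-0.2,"dy":0.008,"dz":-0.001,"ax":0.0,"ay":0.0,"az":0.0,"gripper":-0.5},
  {"dx":-0.2,"dy":0.008,"dz":0.001,"ax":0.0,"ay":0.0,"az":0.0,"gripper":-0.5},
  {"dx":-0.2,"dy":0.008,"dz":0.001,"ax":0.0,"ay":0.0,"az":0.0,"gripper":-0.5},
])

```text
time: 6.52
ee_pos: [0.5041, 0.0756, 0.0477]
tool_rot: [0.0, 0.725, 0.689, -0.001]
ft_force: [-11.3, -4.7, 20.5]
grip_width: 0.488
gripper_force: 53.7
```

>>> apply_moves([
  {"dx":0.0,"dy":0.0,"dz":-0.002,"ax":0.0,"ay":0.0,"az":0.0,"gripper":0.1},
  {"dx":0.0,"dy":0.0,"dz":-0.002,"ax":0.0,"ay":0.0,"az":0.0,"gripper":0.4},
  {"dx":0.0,"dy":0.0,"dz":-0.002,"ax":0.0,"ay":0.0,"az":0.0,"gripper":0.8},
  {"dx":0.0,"dy":0.0,"dz":-0.002,"ax":0.0,"ay":0.0,"az":0.0,"gripper":0.8},
  {"dx":0.0,"dy":0.0,"dz":-0.05,"ax":0.0,"ay":0.0,"az":0.0,"gripper":0.8},
  {"dx":0.0,"dy":0.0,"dz":-0.12,"ax":0.0,"ay":0.0,"az":0.0,"gripper":0.8},
  {"dx":0.0,"dy":0.0,"dz":-0.2,"ax":0.0,"ay":0.0,"az":0.0,"gripper":0.8},
  {"dx":0.3,"dy":0.0,"dz":-0.25,"ax":0.0,"ay":0.0,"az":0.0,"gripper":0.8},
  {"dx":0.3,"dy":0.0,"dz":-0.25,"ax":0.0,"ay":0.0,"az":0.0,"gripper":0.8},
  {"dx":0.3,"dy":0.0,"dz":-0.25,"ax":0.0,"ay":0.0,"az":0.0,"gripper":0.8},
])

```text
time: 7.78
ee_pos: [0.5134, 0.2572, 0.196]
tool_rot: [0.0, 0.725, 0.688, 0.0]
ft_force: [-0.1, -1.5, 0.5]
grip_width: 0.901
gripper_force: 0.0
```

```bash
cat > m2.py <<'E'
from h import *
im=ctrl.snapshot('top'); sc=ctrl.snapshot('scene')
cv2.imwrite('pics/top2.png',np.hstack([cv2.resize(im[160:310,140:440],(400,200)),cv2.resize(sc[120:370,200:600],(400,250))[:200]])[:,:,::-1])
cv2.imwrite('pics/full2.png',im[:,:,::-1])
M={}
for n in ('top','scene'):
    k=ctrl.cut_out(n,'mallet'); print([(round(r['conf'],2),np.round(r['pixel']),r['mask'].sum()) for r in k])
    if k: M[n]=k[0]['mask'].astype(np.float32)
for cs in (('top',),('scene',),('top','scene')):
    if all(c in M for c in cs): print(cs,fit('mallet',{n:M[n] for n in cs},[.504,.078,-.05]))
im=im.astype(int); g=((im.max(2)-im.min(2)<30)&(im.mean(2)>140)).astype(np.uint8)
c=proj('top',[[.504,.078,.07]])[0].astype(int); k=np.zeros_like(g); k[c[1]-22:c[1]+22,c[0]-22:c[0]+22]=1
c=max(cv2.findContours(g*k,0,1)[0],key=cv2.contourArea); P=toz('top',cv2.boxPoints(cv2.minAreaRect(c)),.07); print(P.round(4),P.mean(0))
E
python3 m2.py
```

```text
[]
[(0.75, array([382., 249.]), np.int64(2126))]
('scene',) (array([ 0.50509735,  0.07774236, -0.03649349]), np.float64(0.09924741089344025))
[[0.5268 0.0979 0.07  ]
 [0.524  0.055  0.07  ]
 [0.481  0.0571 0.07  ]
 [0.4838 0.0995 0.07  ]] [0.50389727 0.07736488 0.07      ]
```

View pics/top2.png

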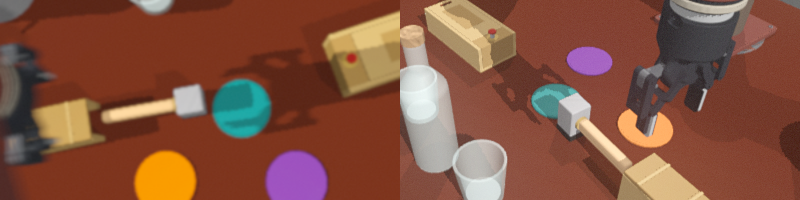

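The mallet stands free and upright, clear of the sleeve, with its head at crop (190,100) and its axis near (0.5045, 0.0775), yaw -0.05. Next I take the handle's middle.

>>> apply_moves([
  {"dx":-0.08,"dy":0.0,"dz":0.03,"ax":0.0,"ay":0.0,"az":0.0,"gripper":0.6},
  {"dx":-0.16,"dy":0.0,"dz":0.06,"ax":0.0,"ay":0.0,"az":0.0,"gripper":0.4},
  {"dx":-0.175,"dy":0.0,"dz":0.12,"ax":0.0,"ay":0.0,"az":0.0,"gripper":0.4},
  {"dx":-0.175,"dy":0.0,"dz":0.19,"ax":0.0,"ay":0.0,"az":0.0,"gripper":0.4},
  {"dx":-0.175,"dy":0.0,"dz":0.24,"ax":0.0,"ay":0.0,"az":0.0,"gripper":0.4},
  {"dx":-0.175,"dy":0.0,"dz":0.256,"ax":0.0,"ay":0.0,"az":0.0,"gripper":0.4},
  {"dx":-0.175,"dy":0.0,"dz":0.256,"ax":0.0,"ay":0.0,"az":0.0,"gripper":0.0},
  {"dx":-0.175,"dy":0.0,"dz":0.256,"ax":0.0,"ay":0.0,"az":0.0,"gripper":-0.4},
  {"dx":-0.175,"dy":0.0,"dz":0.256,"ax":0.0,"ay":0.0,"az":0.0,"gripper":-0.8},
  {"dx":-0.175,"dy":0.0,"dz":0.256,"ax":0.0,"ay":0.0,"az":0.0,"gripper":-1.0},
  {"dx":-0.175,"dy":0.0,"dz":0.256,"ax":0.0,"ay":0.0,"az":0.0,"gripper":-1.0},
  {"dx":-0.175,"dy":0.0,"dz":0.256,"ax":0.0,"ay":0.0,"az":0.0,"gripper":-1.0},
  {"dx":-0.175,"dy":0.0,"dz":0.256,"ax":0.0,"ay":0.0,"az":0.0,"gripper":-1.0},
], force=110)

```text
time: 9.6
ee_pos: [0.5089, 0.1508, 0.0434]
tool_rot: [0.001, 0.725, 0.689, 0.001]
ft_force: [-2.0, -0.3, 6.0]
grip_width: 0.188
gripper_force: 107.3
```

>>> apply_moves([
  {"dx":0.0,"dy":0.0,"dz":-0.03,"ax":0.0,"ay":0.0,"az":0.0,"gripper":-1.0},
  {"dx":0.0,"dy":0.0,"dz":-0.1,"ax":0.0,"ay":0.0,"az":0.0,"gripper":-1.0},
  {"dx":-0.03,"dy":0.002,"dz":-0.17,"ax":0.0,"ay":0.0,"az":0.0,"gripper":-1.0},
  {"dx":-0.09,"dy":0.007,"dz":-0.203,"ax":0.0,"ay":0.0,"az":0.0,"gripper":-1.0},
  {"dx":-0.17,"dy":0.013,"dz":-0.203,"ax":0.0,"ay":0.0,"az":0.0,"gripper":-1.0},
  {"dx":-0.25,"dy":0.019,"dz":-0.203,"ax":0.0,"ay":0.0,"az":0.0,"gripper":-1.0},
  {"dx":-0.33,"dy":0.025,"dz":-0.203,"ax":0.0,"ay":0.0,"az":0.0,"gripper":-1.0},
  {"dx":-0.4,"dy":0.03,"dz":-0.203,"ax":0.0,"ay":0.0,"az":0.0,"gripper":-1.0},
  {"dx":-0.435,"dy":0.033,"dz":-0.203,"ax":0.0,"ay":0.0,"az":0.0,"gripper":-1.0},
  {"dx":-0.444,"dy":0.033,"dz":-0.203,"ax":0.0,"ay":0.0,"az":0.0,"gripper":-1.0},
  {"dx":-0.444,"dy":0.033,"dz":-0.203,"ax":0.0,"ay":0.0,"az":0.0,"gripper":-1.0},
  {"dx":-0.444,"dy":0.033,"dz":-0.203,"ax":0.0,"ay":0.0,"az":0.0,"gripper":-1.0},
])

```text
time: 11.1
ee_pos: [0.5136, -0.1154, 0.1636]
tool_rot: [-0.0, 0.725, 0.689, 0.0]
ft_force: [0.1, 0.2, -3.1]
grip_width: 0.194
gripper_force: 108.0
```

```bash
python3 - <<'E'
from h import *
im=ctrl.snapshot('top'); sc=ctrl.snapshot('scene')
cv2.imwrite('pics/s3.png',np.hstack([cv2.resize(im[140:280,300:500],(400,280)),cv2.resize(sc[80:220,220:420],(400,280))])[:,:,::-1])
e=ctrl.state()['ee_pos']; print(e)
h=e+[-.0044,-.0733,-.0434]
for n,o in (('top',(300,140)),('scene',(220,80))):
    P=place(boxpts((-.021,.021),(-.021,.021),(0,.07)),[h[0],h[1],-.05],h[2]); print(n,'head corners in crop',((proj(n,P)-o)*2).round().tolist(),'pin',((proj(n,[[.511,-.1895,.077]])-o)*2).round())
    im=ctrl.snapshot(n).astype(int)
k=ctrl.cut_out('scene','mallet'); print([(r['conf'],r['pixel']) for r in k])
if k: print(fit('mallet',{'scene':k[0]['mask'].astype(np.float32)},[h[0],h[1],-.05],z=h[2]),h)
E
```

```text
[ 0.51374228 -0.11552563  0.16359813]
top head corners in crop [[241.0, 137.0], [260.0, 122.0], [199.0, 144.0], [215.0, 129.0], [231.0, 96.0], [250.0, 77.0], [190.0, 103.0], [205.0, 85.0]] pin [[206. 127.]]
scene head corners in crop [[151.0, 90.0], [147.0, 28.0], [171.0, 108.0], [168.0, 45.0], [115.0, 101.0], [109.0, 39.0], [134.0, 120.0], [129.0, 56.0]] pin [[144. 140.]]
[(0.91, [297.1, 132.6])]
(array([ 0.51056144, -0.1881889 , -0.0544959 ]), np.float64(0.8342511057853699)) [ 0.50934228 -0.18882563  0.12019813]
```

View pics/s3.png

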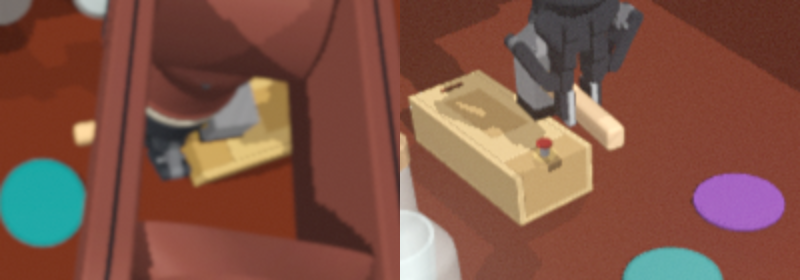

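>>> apply_moves([
  {"dx":0.0,"dy":0.0,"dz":0.02,"ax":0.0,"ay":0.0,"az":0.0,"gripper":-1.0},
  {"dx":0.0,"dy":0.0,"dz":0.045,"ax":0.0,"ay":0.0,"az":0.0,"gripper":-1.0},
  {"dx":0.0,"dy":0.0,"dz":0.091,"ax":0.0,"ay":0.0,"az":0.0,"gripper":-1.0},
  {"dx":0.0,"dy":0.0,"dz":0.091,"ax":0.0,"ay":0.0,"az":0.0,"gripper":-1.0},
  {"dx":0.0,"dy":0.0,"dz":0.06,"ax":0.0,"ay":0.0,"az":0.0,"gripper":-1.0},
  {"dx":0.0,"dy":0.0,"dz":0.0,"ax":0.0,"ay":0.0,"az":0.0,"gripper":-1.0},
  {"dx":0.1,"dy":0.0,"dz":0.0,"ax":0.0,"ay":0.0,"az":0.0,"gripper":-1.0},
  {"dx":0.2,"dy":0.0,"dz":0.0,"ax":0.0,"ay":0.0,"az":0.0,"gripper":-1.0},
  {"dx":0.26,"dy":0.0,"dz":0.0,"ax":0.0,"ay":0.0,"az":0.0,"gripper":-1.0},
  {"dx":0.26,"dy":0.0,"dz":0.0,"ax":0.0,"ay":0.0,"az":0.0,"gripper":-1.0},
])

```text
time: 12.6
ee_pos: [0.5213, 0.0418, 0.1639]
tool_rot: [-0.001, 0.724, 0.69, 0.0]
ft_force: [-0.4, -0.3, -3.3]
grip_width: 0.19
gripper_force: 108.5
```

```bash
python3 - <<'E'
from h import *
sc=ctrl.snapshot('scene'); im=ctrl.snapshot('top')
cv2.imwrite('pics/s4.png',np.hstack([cv2.resize(sc[80:280,200:480],(560,400)),cv2.resize(im[120:320,380:500],(240,400))])[:,:,::-1])
e=ctrl.state()['ee_pos']; print(e)
k=ctrl.cut_out('scene','mallet')
if k:
  h=e+[-.0044,-.0733,-.0434]; print(fit('mallet',{'scene':k[0]['mask'].astype(np.float32)},[h[0],h[1],-.05],z=h[2]),h)
go([.480+.0044,-.0015+.0733,.10],-.05)
E
```

```text
[0.52161165 0.03939785 0.16382312]
(array([ 0.51780927, -0.03225291, -0.06541236]), np.float64(1.0017590522766113)) [ 0.51721165 -0.03390215  0.12042312]
t 12.75 d [ 0.0517 -0.0649  0.1063] a [-0.0001  0.0001 -0.0007]
```

View pics/s4.png

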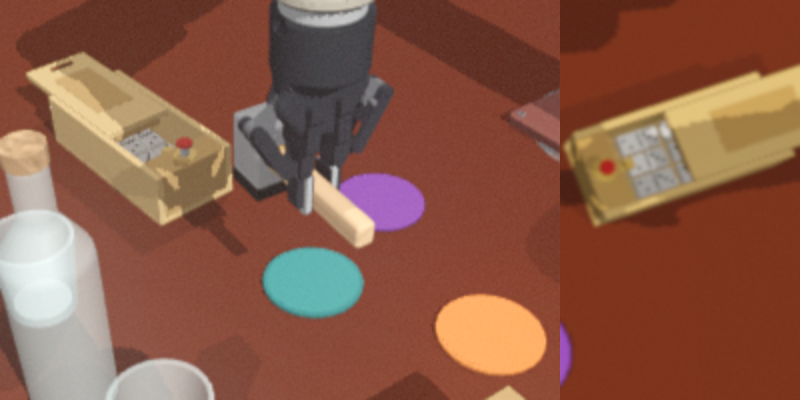

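The lid has slid open and the dominoes show at crop (145,143). The red pin is back up at (184,146), and the mallet is held level. Next I place it on the teal coaster at crop (313,282).

>>> apply_moves([
  {"dx":0.03,"dy":-0.04,"dz":0.02,"ax":0.0,"ay":0.0,"az":0.0,"gripper":-1.0},
  {"dx":0.052,"dy":-0.064,"dz":0.08,"ax":0.0,"ay":0.0,"az":0.0,"gripper":-1.0},
  {"dx":0.052,"dy":-0.064,"dz":0.14,"ax":0.0,"ay":0.0,"az":0.0,"gripper":-1.0},
  {"dx":0.052,"dy":-0.064,"dz":0.175,"ax":0.0,"ay":0.0,"az":0.0,"gripper":-1.0},
  {"dx":0.052,"dy":-0.064,"dz":0.187,"ax":0.0,"ay":0.0,"az":0.0,"gripper":-1.0},
  {"dx":0.052,"dy":-0.064,"dz":0.193,"ax":0.0,"ay":0.0,"az":0.0,"gripper":-1.0},
  {"dx":0.052,"dy":-0.064,"dz":0.197,"ax":0.0,"ay":0.0,"az":0.0,"gripper":-1.0},
  {"dx":0.052,"dy":-0.064,"dz":0.197,"ax":0.0,"ay":0.0,"az":0.0,"gripper":-1.0},
])

```text
time: 13.75
ee_pos: [0.4861, 0.0721, 0.0464]
tool_rot: [0.001, 0.725, 0.688, 0.0]
ft_force: [0.3, -0.4, -1.6]
grip_width: 0.184
gripper_force: 109.0
```

>>> apply_moves([
  {"dx":0.0,"dy":0.0,"dz":0.002,"ax":0.0,"ay":0.0,"az":0.0,"gripper":-1.0},
  {"dx":0.0,"dy":0.0,"dz":0.003,"ax":0.0,"ay":0.0,"az":0.0,"gripper":-1.0},
  {"dx":0.0,"dy":0.0,"dz":0.003,"ax":0.0,"ay":0.0,"az":0.0,"gripper":-1.0},
])

```text
time: 14.12
ee_pos: [0.4864, 0.0725, 0.0457]
tool_rot: [0.001, 0.725, 0.689, 0.001]
ft_force: [-4.6, 1.7, 12.0]
grip_width: 0.191
gripper_force: 110.9
```

```bash
python3 - <<'E'
from h import *
sc=ctrl.snapshot('scene')
cv2.imwrite('pics/s5.png',cv2.resize(sc[130:290,280:480],(750,600),interpolation=cv2.INTER_CUBIC)[:,:,::-1])
E
```

```text
(no output)
```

View pics/s5.png

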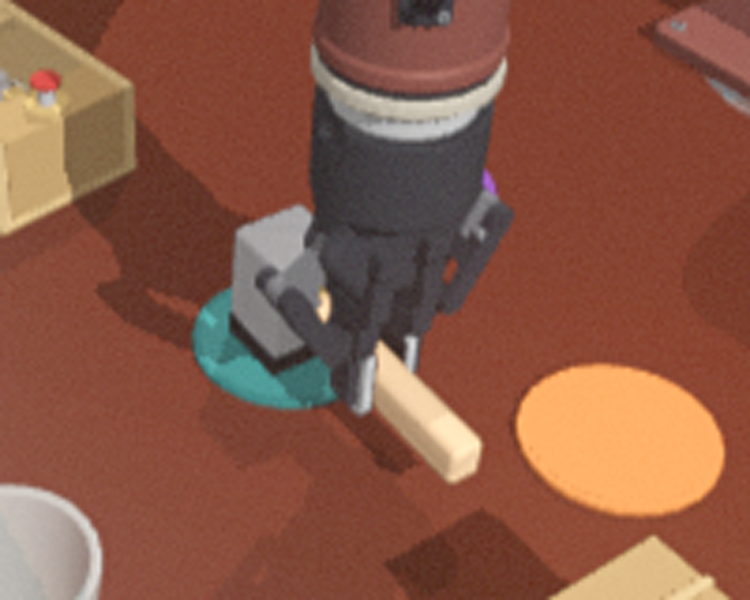

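The head sits on the teal coaster at about (270,330), upright and with contact felt. I'll release and rise.

>>> apply_moves([
  {"dx":0.0,"dy":0.0,"dz":-0.001,"ax":0.0,"ay":0.0,"az":0.0,"gripper":-0.4},
  {"dx":0.0,"dy":0.0,"dz":-0.001,"ax":0.0,"ay":0.0,"az":0.0,"gripper":0.0},
  {"dx":0.0,"dy":0.0,"dz":-0.001,"ax":0.0,"ay":0.0,"az":0.0,"gripper":0.4},
  {"dx":0.0,"dy":0.0,"dz":-0.001,"ax":0.0,"ay":0.0,"az":0.0,"gripper":0.4},
  {"dx":0.0,"dy":0.0,"dz":-0.06,"ax":0.0,"ay":0.0,"az":0.0,"gripper":0.4},
  {"dx":0.0,"dy":0.0,"dz":-0.14,"ax":0.0,"ay":0.0,"az":0.0,"gripper":0.4},
  {"dx":0.0,"dy":0.0,"dz":-0.22,"ax":0.0,"ay":0.0,"az":0.0,"gripper":0.4},
  {"dx":0.1,"dy":0.0,"dz":-0.3,"ax":0.0,"ay":0.0,"az":0.0,"gripper":0.4},
  {"dx":0.2,"dy":0.0,"dz":-0.3,"ax":0.0,"ay":0.0,"az":0.0,"gripper":0.4},
  {"dx":0.3,"dy":0.0,"dz":-0.3,"ax":0.0,"ay":0.0,"az":0.0,"gripper":0.4},
  {"dx":0.3,"dy":0.0,"dz":-0.3,"ax":0.0,"ay":0.0,"az":0.0,"gripper":0.4},
  {"dx":0.3,"dy":0.0,"dz":-0.3,"ax":0.0,"ay":0.0,"az":0.0,"gripper":0.4},
])

```text
time: 15.68
ee_pos: [0.4941, 0.2523, 0.223]
tool_rot: [-0.0, 0.725, 0.689, -0.001]
ft_force: [-0.1, 0.2, 0.6]
grip_width: 0.697
gripper_force: 0.0
```

```bash
python3 - <<'E'
from h import *
im=ctrl.snapshot('top'); sc=ctrl.snapshot('scene')
cv2.imwrite('pics/s6.png',np.hstack([cv2.resize(im[80:320,200:520],(400,300)),cv2.resize(sc[100:340,180:500],(400,300))])[:,:,::-1])
k=ctrl.cut_out('scene','mallet')
if k: print(fit('mallet',{'scene':k[0]['mask'].astype(np.float32)},[.481,-.001,-.05],z=.004))
a=im.astype(int); g=((a.max(2)-a.min(2)<30)&(a.mean(2)>130)).astype(np.uint8)
c=proj('top',[[.481,-.001,.074]])[0].astype(int); k=np.zeros_like(g); k[c[1]-24:c[1]+24,c[0]-24:c[0]+24]=1
c=max(cv2.findContours(g*k,0,1)[0],key=cv2.contourArea); print(toz('top',cv2.boxPoints(cv2.minAreaRect(c)),.074).mean(0))
E
```

```text
(array([ 0.48229812, -0.00253983, -0.05536342]), np.float64(0.10119891911745071))
[ 4.81967356e-01 -4.80298715e-04  7.40000000e-02]
```

View pics/s6.png

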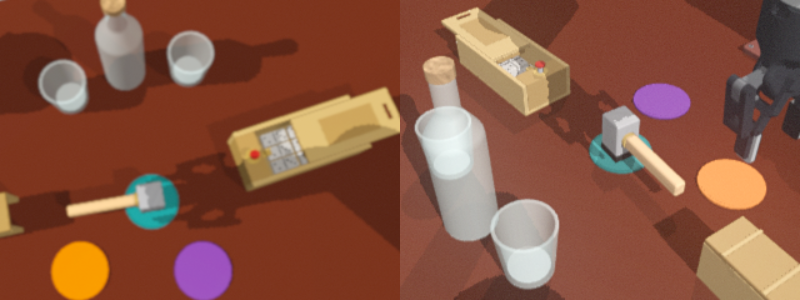

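The mallet stands upright and centred on the teal coaster (left view (151,196)), about 1–2 mm from its centre. The lid is open, the glasses are undisturbed and the arm is clear, so I'm handing in.

```bash
python3 -c "
from station import ctrl
print(ctrl.hand_in())"
```

```text
the job is handed in; nothing more can be done
None
```

I've handed the job in: the lid is open, the mallet stands upright within about 2 mm of the teal coaster's centre, and the bottle and tumblers look untouched; no verdict came back.

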